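# Switch on the core-drying timer under its push-latch flap

### The arm

A 6-joint arm with a two-finger parallel gripper is mounted at the origin on the work surface. World frame = base frame: x ahead of the robot, y to its left, z up, the work surface at z = 0. Lengths are in mm, angles in rad, forces in N, time in s.
With the tool pointing down it reaches from about 275 to 775 mm from the base axis. Payload 14.6 kg.
Tool frame: the origin (TCP) lies on the centre line of the jaws, within the pads' length; the fingertips stand arm.tip_extent ahead of it and the grasp point (between the pads) lies 5 mm behind it (arm.tip_extent is the distance from the TCP to the fingertips, in mm); z points along the fingers, x is the direction in which the jaws open and shut, and the axes are right-handed (so a half turn about z gives the same grasp; the last joint's range is limited). The gripper opens to 85 mm and grips with 20 to 120 N. Pads are 22 mm wide; open, the fingers measure 114 mm over their backs; the gripper's body (76 mm by 85 mm) begins 54 mm behind the grasp point. The pads swing forward as they close: fully open they stand 13 mm farther back than shut.
Start: joints at [1.098, 0.263, -0.048, 1.259, 0, 1.415], TCP at [164.055, 498.713, 245.278] pointing down, gripper open.
Joint ranges: [-2.65, 2.65], [-0.89, 1.7], [-1.18, 1.37], [-2.13, 2.11], [-1.35, 1.29], [-3.14, 3.14]. Speed limits (rad/s): [1.89, 1.89, 2.57, 2.79, 3.14, 3.14].

### API

Orientations are given as a rotation vector (axis times angle).
In Python, from workcell import telemetry, viewer, workorder, arm gives the robot as it stands. The module is installed in compiled form; this text tells all that it offers.
- The arm moves only by the tool move_arm, never from a script. Its argument "deltas" is a list of rows, each a list of 3 entries, a list of its own where there are three numbers: the turn, a rotation vector about the tool's x, y, z each as a share of 2 pi rad, from -1 to 1, then the shift along the tool's x, y, z each as a share of 0.08 m, from -1 to 1, then the closure, from 0 (fully open) to 1 (shut). A call has 1 to 12 rows; each row shifts and turns the commanded pose from where the row before left it, along the tool's axes as they then stand; what a row does not reach is not made up. A row lasts 1/10 s, in which the tool goes at most 50 mm and 8.59 degrees, less where a joint would pass 70% of its speed; a pose out of reach is approached as far as the arm can. A call with a number of a shift or a turn outside -1 to 1 is refused whole. A call with a gripper value outside its range is refused whole. The fingers move at their own pace and stop on an object; the grip force is fixed at half the most. Time passes only in rows, so rows that do not move let the fingers close. It gives the time, the measured TCP pose, the force and the opening at its end, in the units of the state.
- telemetry.get_state(): the state, without advancing time (a new reading comes with each control period).
- viewer.grab_frame(name): name is "scene" or "top" or "wrist"; returns a dict with "color" (480x640x3 uint8, red, green, blue), "fx", "fy", "cx", "cy" (pixels), "D" ([k1, k2, p1, p2, k3] as OpenCV has them; the pictures are not rectified), "origin" and "attitude" of the camera in the world. Camera axes: x right, y down, z forward; pixel columns grow to the right and rows downward; lengths in mm; the calibration is good to about 2 mm. A picture is of the moment at which its call begins. There is no depth.
- workorder.close_job(): hands the job in, once; it reports no verdict.
The state is a dict: "time": time; "joint_positions": joint angles; "joint_vel": joint speeds; "effort": joint torques, N m; "ee_pos": TCP position; "orientation": TCP orientation; "contact_force": force on the tool from outside, world axes, zero at the start; "wrist_torque": the same for the moment, N m; "gripper_width": finger opening in mm.
Only numpy, scipy, OpenCV 4.12 (cv2) and the standard library are available. Lean on these libraries where they do the work, as an engineer would, in place of code of your own. Each camera call takes 0.05 s, during which the arm holds its last target. There are 200 camera calls.

### The job

Switch on the drying timer on the bench: press down the hinged metal flap on top of the timer box and let go so that it pops open, press down the raised end of the black paddle switch under it until the switch has tipped right over, then press the flap down again until it latches and stays shut. Only press and push with the fingers, never taking hold of the flap, and leave everything else on the bench where it stands.

Things in the scene. Friction and masses are not known exactly. Their poses are not given: they have to be found in the camera images.
- timer_box: grey sheet-steel box fixed to the bench, 260 (x) x 190 (y) x 105 mm high; the one with a bare-metal flap on top. Origin: on its underside, mid-width, 115 mm behind its front face; +x away from the robot at yaw 0, +y left. Yaw within 0.3 rad; it stands left or right. The flap covers a well in its top: x -107 to +22 mm, y -77 to +77 mm. Behind that (x above 22 mm) the top is plain sheet at 105 mm.
- flap (a joint): flap angle, rad: 0 latched shut, flush; -0.0955 pushed fully in (free edge 12 mm down); 1.25 open against its stop. Plate 125 x 150 x 5 mm, sprung to open, 5 to 10 N near the free edge. Shut: press fully in, let go, and it pops open in about 1 s, following the finger up. Open: push down fully in, let go, and it stays latched. Each full press changes it over; a part press does not.
- flap_hinge (a point): middle of the flap's hinge line, along its far edge: box x = +20, y = 0, z = 102.5 mm. The latch changes over only in the last 1 mm of the press, measured at the free edge, so press until the flap goes no further (there it meets a firm stop).
- flap_edge (a point): middle of the flap's free edge (nearest the robot), on the outer face, 125 mm from the hinge. Open it is at box x = -19 mm, 222 mm up, the flap leaning 72 deg from level; the way down to the paddle is clear from box x = -107 to -25 mm. To shut, push the outer face (it looks up and away from the robot) near this edge towards the robot and then down; straight down on the thin edge jams.
- flap_press (a point): point on the flap's outer face, on its middle line, 25 mm in from the free edge: a good place to press. Box x = -80 mm, z = 105 mm when shut.
- paddle (a joint): tilt of the paddle switch, rad: 0 to 0.08 at the start (off, left end raised), 0.4 tipped right over (on). It stays where it is left and takes about 2 N at its end. Black plastic, 28 (x) x 76 (y) x 10 mm, tipping about a line along box x at box y = 0, z = 70.5 mm, centred at box x = -78 mm in the well, its middle about 23 mm below the box top.
- paddle_high (a point): point on the paddle's upper face 26 mm from its middle towards the end raised at the start (box +y, left); 86 mm above the bench then, 76 mm when tipped over. The paddle's end is 12 mm further out, and the well's side wall 38 mm beyond that.
- terminal_box: grey box fixed to the bench, 174 mm x 164 mm x 91 mm, with a plain screwed-down lid; not part of the job. Origin: centre of its underside. It takes the other of the two places.
- sample_can: loose tin sample can, 68 mm diameter, 70 mm high, standing; leave alone. Origin: centre of its underside.
- core_ring_a: loose metal core ring, 55 mm diameter, 50 mm high, standing; leave alone. Origin: centre of its underside.
- core_ring_b: loose metal core ring, 55 mm diameter, 50 mm high, standing; leave alone. Origin: centre of its underside.
- tamper: loose steel ring tamper, foot 48 mm diameter, 135 mm high, standing; leave alone. Origin: centre of its underside.
- jug: loose white enamel jug, 110 mm diameter, 150 mm high, handle to its +y; leave alone. Origin: centre of its underside.
- spatula: loose spatula, 260 mm long, lying along its x; leave alone. Origin: underside of its middle.
- brush: loose brush, 200 mm long, lying along its x; leave alone. Origin: underside of its middle.

How it is judged (in metres and radians):
On the way, in this order (a step that is already met when the one before it is completed fails the run):
1. the flap has popped open (value of joint flap above 0.9 rad), for 0.2 s.
2. the paddle switch is tipped over under the open flap (value of joint paddle above 0.3 rad and value of joint flap above 0.5 rad), for 0.1 s.
At the end, for the whole second after the job is handed in: The flap is latched shut by itself (between -0.03 and 0.04 rad, at rest) and the paddle switch is over (above 0.3 rad of 0.4) (value of joint flap between -0.03 and 0.04 rad and velocity of joint flap between -0.05 and 0.05 rad/s and value of joint paddle above 0.3 rad); the robot touches nothing.
It fails at once if the flap is taken between the fingers: it is touched with its plate lying in the middle of the grasp (contact force between the fingers and flap above 0.5 N and z of the grasp point in the frame of flap_edge between -0.008 and 0.003 m and x of the grasp point in the frame of flap_edge between -0.015 and 0.125 m and y of the grasp point in the frame of flap_edge between -0.085 and 0.085 m).
It fails at once if a loose thing on the bench is lifted or shifted by more than 30 mm (distance of any of sample_can, core_ring_a, core_ring_b, tamper, jug, spatula, brush from where it was at the start of the episode above 0.03 m).
It also fails if it takes over 54 s, if anything falls off the work surface, if the arm or the gripper's body presses on something with over 40 N, if the wrist force passes 120 N, or if a joint passes its speed limit or range.

## Working session

There is one attempt and no reset: what is moved stays moved. The work goes in short steps, Python scripts to look and compute and a tool call to move; the robot and the scene stay as the last step left them, time stands still between calls to the robot, and variables do not carry over. Pictures are saved under pics/ and viewed, about 8 in all and at most 12, crops included, and the job is handed in when it is done.

Besides the shell and the picture viewer there is one more tool, called by a JSON object that holds its "fn" and its "kwargs", one argument or row to a line. move_arm: Moves the arm, as the interface text tells. Its arguments: {"type":"object","properties":{"deltas":{"type":"array"}},"required":["deltas"]}

```bash
mkdir -p pics
cat > h.py <<'E'
import numpy as np, cv2
from scipy.spatial.transform import Rotation as R
from workcell import telemetry, viewer, workorder, arm
def grab(n,f):
    d=viewer.grab_frame(n); cv2.imwrite('pics/'+f+'.png',d['color'][...,::-1]); 
    np.savez('pics/'+f+'.npz',**{k:np.array(d[k]) for k in d if k!='color'}); return d
def cam(f):
    d=dict(np.load('pics/'+f+'.npz')); a=d['attitude']
    d['Rm']=a if a.shape==(3,3) else (R.from_rotvec(a).as_matrix() if a.shape==(3,) else R.from_quat(a).as_matrix())
    d['K']=np.array([[d['fx'],0,d['cx']],[0,d['fy'],d['cy']],[0,0,1]],float); return d
def unproj(f,px,z):
    d=cam(f); u=cv2.undistortPoints(np.array(px,float).reshape(-1,1,2),d['K'],d['D'].astype(float)).reshape(-1,2)
    r=np.c_[u,np.ones(len(u))]@d['Rm'].T; o=d['origin']
    return o+r*((z-o[2])/r[:,2])[:,None]
def proj(f,P):
    d=cam(f); Rt=d['Rm'].T; t=-Rt@d['origin']
    return cv2.projectPoints(np.array(P,float).reshape(-1,1,3),cv2.Rodrigues(Rt)[0],t,d['K'],d['D'].astype(float))[0].reshape(-1,2)
E
python3 - <<'E'
from h import *
for n in('top','scene'):
    d=grab(n,n); print(n,d['origin'],d['attitude'],d['fx'],d['D'])
s=telemetry.get_state(); print(s, arm.tip_extent)
E
```

```text
top [ 324.19846489   -5.29982417 1381.18785718] [-2.1632772   2.14712471 -0.16310276] 458.9768672584437 [-0.01870768  0.          0.          0.          0.        ]
scene [ 920.3709002  -508.86028617 1057.98583074] [-2.46042811 -0.82747303  0.2601405 ] 436.2481931105994 [-0.0140929  0.         0.         0.         0.       ]
{'time': 0.1, 'joint_positions': array([ 1.09770785e+00,  2.63480388e-01, -4.88199704e-02,  1.25941274e+00,
       -1.73249615e-05,  1.41550362e+00]), 'joint_vel': array([ 0.00016664, -0.00255906,  0.00261624, -0.00048264,  0.00162889,
        0.00051911]), 'effort': array([ 4.74423054e-03, -6.38579965e+01,  3.85063291e+01,  9.97137045e-03,
       -4.70701877e-06, -5.74624210e-05]), 'ee_pos': array([163.95531953, 498.51588608, 244.89007308]), 'orientation': array([ 2.54460533e+00,  1.84170431e+00, -1.27060259e-03]), 'contact_force': array([-0.44579653,  0.70429385, -0.23314026]), 'wrist_torque': array([ 0.01659557, -0.01179577,  0.02054804]), 'gripper_width': 85.07576455784638} 14.0
```

View pics/top.png

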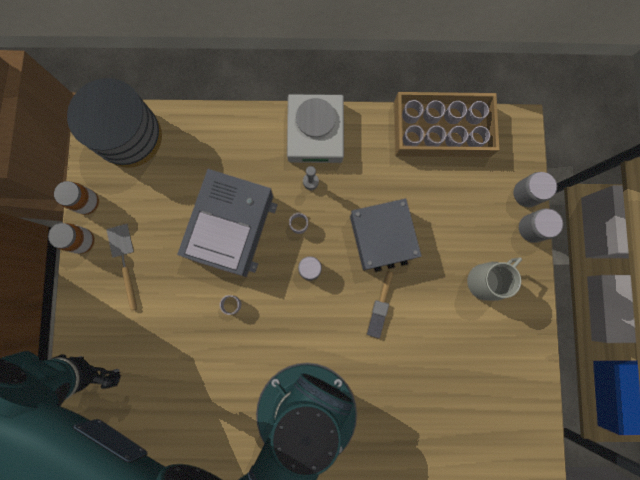

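View pics/scene.png

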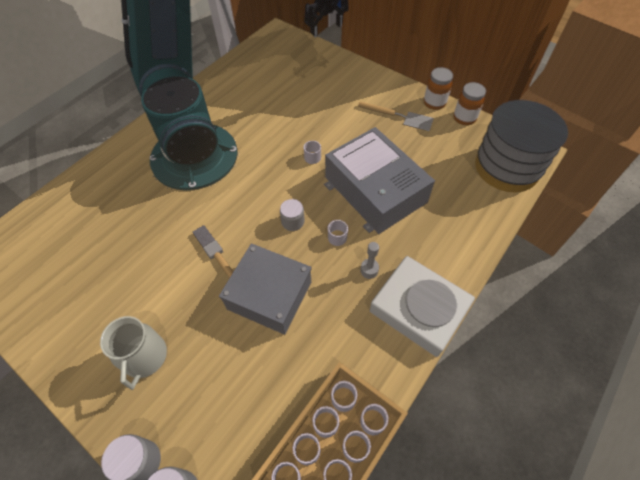

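The top view shows the timer box on the left, with its pale flap around (220,237) and top corners near (212,172), (272,187), (240,275) and (179,255). The scene view shows the same box around (378,178). Next I'll enlarge both for precise corners.

Run:
```python
from h import *
a=cv2.imread('pics/top.png')[160:290,165:295]; b=cv2.imread('pics/scene.png')[115:245,310:440]
a=cv2.resize(a,None,fx=3,fy=3,interpolation=2);b=cv2.resize(b,None,fx=3,fy=3,interpolation=2)
cv2.imwrite('pics/c1.png',np.hstack([a,b]))
for f,(x0,y0,x1,y1) in dict(top=(165,160,295,290),scene=(310,115,440,245)).items():
    im=cv2.imread(f'pics/{f}.png'); hsv=cv2.cvtColor(im,cv2.COLOR_BGR2HSV)[y0:y1,x0:x1]
    m=((hsv[...,2]>125)&(hsv[...,1]<60)).astype(np.uint8)
    m=cv2.morphologyEx(m,cv2.MORPH_CLOSE,np.ones((7,7)))
    n,l,st,c=cv2.connectedComponentsWithStats(m); k=1+st[1:,4].argmax()
    ct=cv2.findContours((l==k).astype(np.uint8),0,1)[0][0]
    ap=cv2.approxPolyDP(ct,5,True).reshape(-1,2)+[x0,y0]
    print(f,st[k],ap.tolist(),c[k]+[x0,y0]); print(unproj(f,[c[k]+[x0,y0]],105)); print(unproj(f,ap,105).round(0))
```

```text
top [  21   53   64   56 2310] [[200, 213], [186, 253], [235, 268], [249, 228]] [217.2952381  240.35800866]
[[488.19992822 253.09350569 105.        ]]
[[566. 305. 105.]
 [452. 339. 105.]
 [411. 201. 105.]
 [524. 165. 105.]]
scene [   0   12   98   54 2169] [[407, 156], [375, 127], [327, 154], [310, 141], [317, 143], [310, 153], [318, 161], [332, 154], [359, 180]] [364.83633011 153.46934071]
[[487.05071385 254.02696643 105.        ]]
[[590. 319. 105.]
 [451. 362. 105.]
 [400. 187. 105.]
 [328. 198. 105.]
 [350. 204. 105.]
 [358. 160. 105.]
 [395. 150. 105.]
 [412. 195. 105.]
 [530. 162. 105.]]
```

View pics/c1.png

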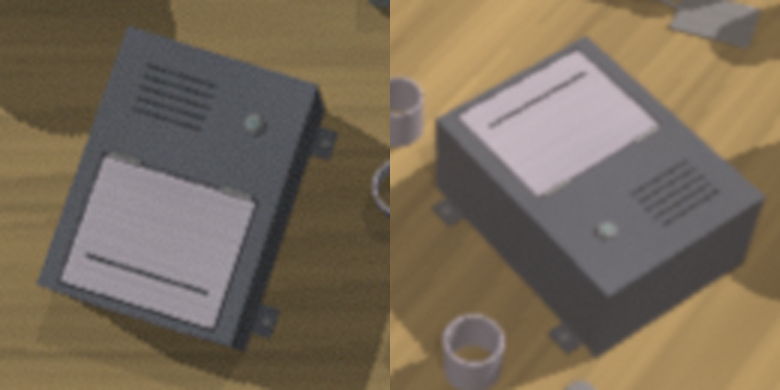

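```bash
cat >> h.py <<'E'
def bw(p,P):  # box -> world
    c,s=np.cos(p[2]),np.sin(p[2]); P=np.atleast_2d(np.array(P,float)); return np.c_[p[0]+c*P[:,0]-s*P[:,1],p[1]+s*P[:,0]+c*P[:,1],P[:,2]]
E
python3 - <<'E'
from h import *
from scipy.optimize import least_squares
Q=[[x,y,105] for x,y in [(20,75),(-105,75),(-105,-75),(20,-75),(145,95),(145,-95),(-115,-95),(-115,95)]]
T=[(200.3,212),(185.3,253.7),(236.7,269),(249.7,226.7),(207.3,169.3),(271.7,189.3),(245.3,276.3),(178,255)]
S=[(399.3,157.3),(375,132.3),(333.3,153.3),(360,180),(434.3,181.7),(382.7,213.3),(325.7,155.7),(375,127.7)]
f=lambda p,w: np.concatenate([(proj(n,bw(p,Q))-o).ravel() for n,o in (('top',T),('scene',S)) if n in w])
for w in (('top',),('scene',),('top','scene')):
    r=least_squares(lambda p:f(p,w),[520,240,-.3]); print(w,r.x.round(4),np.abs(r.fun).max().round(2))
p=r.x; print(f(p,('top','scene')).reshape(-1,2).round(1).tolist())
np.save('box.npy',p)
st=telemetry.get_state(); print(R.from_rotvec(st['orientation']).as_matrix().round(3), np.degrees(p[2]))
for n,q in dict(press=(-80,0,105),high=(-78,26,86),low=(-78,-26,80),openedge=(-19,0,222)).items(): print(n,bw(p,q).round(1))
E
```

```text
('top',) [ 5.280011e+02  2.374325e+02 -2.863000e-01] 2.41
('scene',) [ 5.355406e+02  2.382054e+02 -3.051000e-01] 1.89
('top', 'scene') [ 5.315608e+02  2.381895e+02 -2.941000e-01] 3.47
[[-0.0, -1.4], [0.2, -1.0], [-0.1, -0.3], [1.0, -0.4], [0.8, -1.7], [-0.4, -2.3], [-3.0, -2.0], [-0.5, -1.0], [-0.3, -1.0], [-3.5, -1.1], [-1.6, 0.0], [-1.6, 0.3], [0.0, -1.4], [-0.7, 0.3], [-1.6, -1.4], [-0.5, -1.2]]
[[ 0.312  0.95  -0.   ]
 [ 0.95  -0.312 -0.001]
 [-0.001 -0.    -1.   ]] -16.85084600398259
press [[455.  261.4 105. ]]
high [[464.4 285.7  86. ]]
low [[449.4 235.9  80. ]]
openedge [[513.4 243.7 222. ]]
```

{"fn": "move_arm", "kwargs": {
  "deltas": [
    [[0,0,-0.0036],[-0.166,0.435,0],1],
    [[0,0,0],[-0.166,0.435,0],1],
    [[0,0,0],[-0.166,0.435,0],1],
    [[0,0,0],[-0.166,0.435,0],1],
    [[0,0,0],[-0.166,0.435,0],1],
    [[0,0,0],[-0.166,0.435,0],1],
    [[0,0,0],[-0.166,0.435,0],1],
    [[0,0,0],[-0.166,0.435,0],1],
    [[0,0,0],[-0.166,0.435,0],1],
    [[0,0,0],[-0.166,0.435,0],1],
    [[0,0,0],[0,0,0],1],
    [[0,0,0],[0,0,0],1]
  ]
}}

```text
time: 1.3
ee_pos: [458.0, 269.3, 244.8]
orientation: [-2.525, -1.868, 0.001]
contact_force: [0.2, 0.2, -0.1]
gripper_width: 0.1
```

```bash
cat >> h.py <<'E'
def tgt(p,b):  # tool-axis shift (share) to bring fingertip centre to box point b; b z = tip height
    s=telemetry.get_state(); Rm=R.from_rotvec(s['orientation']).as_matrix(); tip=s['ee_pos']+Rm[:,2]*arm.tip_extent
    return (Rm.T@(bw(p,b)[0]-tip)/80).round(3)
def where(p):
    s=telemetry.get_state(); Rm=R.from_rotvec(s['orientation']).as_matrix(); tip=s['ee_pos']+Rm[:,2]*arm.tip_extent
    q=tip-[p[0],p[1],0]; c,n=np.cos(p[2]),np.sin(p[2])
    print('t',s['time'],'tip box',np.round([c*q[0]+n*q[1],-n*q[0]+c*q[1],q[2]],1),'F',s['contact_force'].round(1),'w',round(s['gripper_width'],1),'toolx yaw err',round(np.degrees(np.arctan2(Rm[1,0],Rm[0,0])-p[2])-90,2))
E
python3 - <<'E'
from h import *
np.save('box.npy',[529.5,240,-.295]); p=np.load('box.npy'); where(p); d=grab('wrist','w1'); print(d['origin'])
im=cv2.imread('pics/w1.png')
Q=[[x,y,105] for x,y in [(20,75),(-105,75),(-105,-75),(20,-75),(145,95),(145,-95),(-115,-95),(-115,95)]]
print(proj('w1',bw(p,Q)).round(1).tolist())
for u in proj('w1',bw(p,Q)): cv2.circle(im,tuple(int(v) for v in u),3,(0,0,255),-1) if 0<=u[0]<640 else 0
cv2.imwrite('pics/w1o.png',im)
E
```

```text
t 1.3 tip box [-76.9   7.2 230.8] F [ 0.2  0.2 -0.1] w 0.1 toolx yaw err -0.1
[381.85083714 291.84393285 374.27705925]
[[403.4, 326.8], [414.1, 189.6], [224.3, 189.7], [237.2, 326.8], [414.8, 433.5], [227.6, 433.5], [197.5, 177.0], [440.7, 176.9]]
```

View pics/w1o.png

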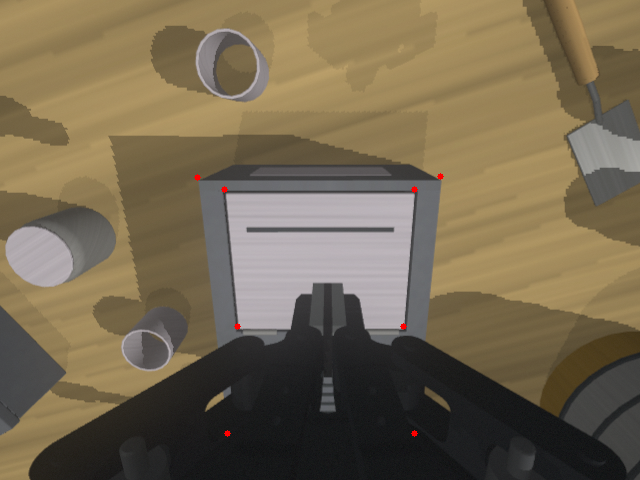

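The wrist overlay agrees with the box fit to within 2–3 px (about 2 mm), e.g. the front flap corners at (225,190) and (414,190). Now pressing.

Run:
```python
from h import *
np.save('box.npy',[530.5,239.7,-.295]); p=np.load('box.npy'); print(tgt(p,(-82,0,112))*80, tgt(p,(-82,0,112)))
```

```text
[ -7.52  -3.28 118.96] [-0.094 -0.041  1.487]
```

{"fn": "move_arm", "kwargs": {
  "deltas": [
    [[0,0,0],[-0.094,-0.041,0.37],1],
    [[0,0,0],[0,0,0.37],1],
    [[0,0,0],[0,0,0.37],1],
    [[0,0,0],[0,0,0.37],1],
    [[0,0,0],[0,0,0],1],
    [[0,0,0],[0,0,0],1]
  ]
}}

```text
time: 1.95
ee_pos: [452.0, 264.1, 127.6]
orientation: [-2.523, -1.872, 0.001]
contact_force: [1.0, 0.1, 0.3]
gripper_width: 0.2
```

Run:
```python
from h import *
p=np.load('box.npy'); where(p)
```

```text
t 1.95 tip box [-82.2   0.5 113.6] F [1.  0.1 0.3] w 0.2 toolx yaw err 0.05
```

{"fn": "move_arm", "kwargs": {
  "deltas": [
    [[0,0,0],[0,0,0.06],1],
    [[0,0,0],[0,0,0.06],1],
    [[0,0,0],[0,0,0.05],1],
    [[0,0,0],[0,0,0.02],1],
    [[0,0,0],[0,0,0],1],
    [[0,0,0],[0,0,0],1]
  ]
}}

```text
time: 2.55
ee_pos: [453.2, 264.0, 112.5]
orientation: [2.524, 1.871, 0.004]
contact_force: [0.0, 2.3, 6.6]
gripper_width: 0.4
```

{"fn": "move_arm", "kwargs": {
  "deltas": [
    [[0,0,0],[0,0,0.02],1],
    [[0,0,0],[0,0,0.02],1],
    [[0,0,0],[0,0,0.015],1],
    [[0,0,0],[0,0,0],1],
    [[0,0,0],[0,0,0],1]
  ]
}}

```text
time: 3.05
ee_pos: [453.5, 264.0, 108.9]
orientation: [2.523, 1.87, 0.005]
contact_force: [-3.6, 0.6, 19.6]
gripper_width: 0.2
```

{"fn": "move_arm", "kwargs": {
  "deltas": [
    [[0,0,0],[0,0,0.015],1],
    [[0,0,0],[0,0,0],1],
    [[0,0,0],[0,0,0],1]
  ]
}}

```text
time: 3.35
ee_pos: [453.6, 264.1, 108.3]
orientation: [2.523, 1.87, 0.006]
contact_force: [-6.3, -0.9, 31.0]
gripper_width: 0.0
```

{"fn": "move_arm", "kwargs": {
  "deltas": [
    [[0,0,0],[0,0,-0.3],1],
    [[0,0,0],[0,0,-0.5],1],
    [[0,0,0],[0,0,-0.5],1],
    [[0,0,0],[0,0,-0.5],1],
    [[0,0,0],[0,0,-0.3],1],
    [[0,0,0],[0,0,0],1],
    [[0,0,0],[0,0,0],1],
    [[0,0,0],[0,0,0],1],
    [[0,0,0],[0,0,0],1],
    [[0,0,0],[0,0,0],1],
    [[0,0,0],[0,0,0],1],
    [[0,0,0],[0,0,0],1]
  ]
}}

```text
time: 4.55
ee_pos: [452.5, 263.5, 273.9]
orientation: [-2.524, -1.871, 0.0]
contact_force: [0.4, -0.5, -0.9]
gripper_width: -0.1
```

Run:
```python
from h import *
p=np.load('box.npy'); where(p); grab('scene','s2'); grab('wrist','w2')
a=cv2.imread('pics/s2.png')[60:260,250:480]; b=cv2.imread('pics/w2.png')
cv2.imwrite('pics/c2.png',np.hstack([cv2.resize(a,(400,348)),cv2.resize(b,(400,348))]))
print(tgt(p,(-83,34,180))*80,tgt(p,(-83,34,180)))
```

```text
t 4.55 tip box [-8.160e+01  1.000e-01  2.599e+02] F [ 0.4 -0.5 -0.9] w -0.1 toolx yaw err -0.01
[33.92 -1.44 80.  ] [ 0.424 -0.018  1.   ]
```

View pics/c2.png

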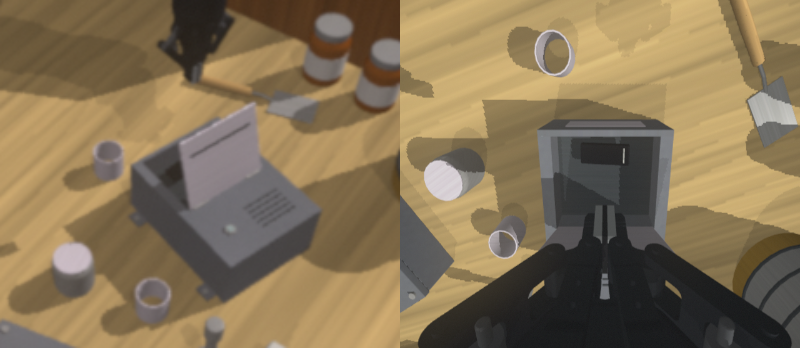

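The flap stands open in the scene half (around (220,150)). In the wrist half the black paddle shows in the well at (605,153), with its raised +y end at the right. Now lowering onto that end.

{"fn": "move_arm", "kwargs": {
  "deltas": [
    [[0,0,0],[0.424,-0.018,0],1],
    [[0,0,0],[0,0,0.4],1],
    [[0,0,0],[0,0,0.4],1],
    [[0,0,0],[0,0,0.4],1],
    [[0,0,0],[0,0,0.4],1],
    [[0,0,0],[0,0,0.35],1],
    [[0,0,0],[0,0,0.1],1],
    [[0,0,0],[0,0,0],1],
    [[0,0,0],[0,0,0],1]
  ]
}}

```text
time: 5.55
ee_pos: [461.6, 296.7, 111.3]
orientation: [2.524, 1.87, 0.002]
contact_force: [0.6, 0.4, 0.3]
gripper_width: -0.3
```

Run:
```python
from h import *
p=np.load('box.npy'); where(p)
```

```text
t 5.55 tip box [-82.4  34.5  97.3] F [0.6 0.4 0.3] w -0.3 toolx yaw err -0.01
```

{"fn": "move_arm", "kwargs": {
  "deltas": [
    [[0,0,0],[0,0,0.05],1],
    [[0,0,0],[0,0,0.05],1],
    [[0,0,0],[0,0,0.04],1],
    [[0,0,0],[0,0,0.04],1],
    [[0,0,0],[0,0,0.02],1],
    [[0,0,0],[0,0,0],1],
    [[0,0,0],[0,0,0],1]
  ]
}}

```text
time: 6.25
ee_pos: [460.8, 296.2, 94.0]
orientation: [2.524, 1.871, -0.001]
contact_force: [0.2, -0.5, 0.7]
gripper_width: -0.1
```

{"fn": "move_arm", "kwargs": {
  "deltas": [
    [[0,0,0],[0,0,0.02],1],
    [[0,0,0],[0,0,0.015],1],
    [[0,0,0],[0,0,0.015],1],
    [[0,0,0],[0,0,0],1],
    [[0,0,0],[0,0,0],1]
  ]
}}

```text
time: 6.75
ee_pos: [461.1, 296.5, 90.1]
orientation: [2.524, 1.871, 0.0]
contact_force: [0.6, 3.7, 2.7]
gripper_width: 0.2
```

{"fn": "move_arm", "kwargs": {
  "deltas": [
    [[0,0,0],[0,0,0.02],1],
    [[0,0,0],[0,0,0.01],1],
    [[0,0,0],[0,0,0],1],
    [[0,0,0],[0,0,0],1]
  ]
}}

```text
time: 7.15
ee_pos: [461.3, 296.6, 89.4]
orientation: [2.523, 1.87, 0.003]
contact_force: [-7.0, -0.4, 29.7]
gripper_width: -0.1
```

That is a firm stop at 30 N. Rising to check.

{"fn": "move_arm", "kwargs": {
  "deltas": [
    [[0,0,0],[0,0,-0.2],1],
    [[0,0,0],[0,0,-0.45],1],
    [[0,0,0],[0,0,-0.5],1],
    [[0,0,0],[0,0,-0.5],1],
    [[0,0,0],[0,0,-0.5],1],
    [[0,0,0],[0,0,-0.3],1],
    [[0,0,0],[0,0,0],1],
    [[0,0,0],[0,0,0],1]
  ]
}}

```text
time: 7.95
ee_pos: [460.9, 296.1, 283.2]
orientation: [2.524, 1.87, -0.001]
contact_force: [-0.0, -1.0, -0.5]
gripper_width: -0.0
```

Run:
```python
from h import *
p=np.load('box.npy'); where(p); grab('wrist','w3')
a=cv2.imread('pics/w2.png')[150:340,180:460]; b=cv2.imread('pics/w3.png')[150:340,140:420]
cv2.imwrite('pics/c3.png',np.hstack([cv2.resize(a,(400,271)),cv2.resize(b,(400,271))]))
print(tgt(p,(25,0,265))*80,tgt(p,(25,0,265)))
```

```text
t 7.95 tip box [-82.9  33.7 269.2] F [-0.  -1.  -0.5] w -0.0 toolx yaw err -0.02
[-33.52 108.24   3.44] [-0.419  1.353  0.043]
```

View pics/c3.png

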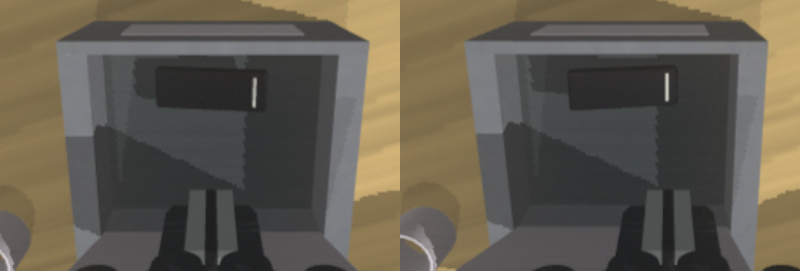

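The paddle tilt has changed over: its right (+y) end tapered outward before and is now the narrower, lower end, at (672,87) in the right half. Now going behind the flap.

{"fn": "move_arm", "kwargs": {
  "deltas": [
    [[0,0,0],[-0.14,0.45,0],1],
    [[0,0,0],[-0.14,0.45,0],1],
    [[0,0,0],[-0.139,0.453,0],1],
    [[0,0,0],[0,0,0],1],
    [[0,0,0],[0,0,0.4],1],
    [[0,0,0],[0,0,0.35],1],
    [[0,0,0],[0,0,0],1],
    [[0,0,0],[0,0,0],1]
  ]
}}

```text
time: 8.8
ee_pos: [554.2, 232.9, 223.6]
orientation: [-2.523, -1.871, 0.003]
contact_force: [0.1, -0.0, 0.2]
gripper_width: -0.0
```

Run:
```python
from h import *
p=np.load('box.npy'); where(p)
pts=[(3,0,208.9)]+[(31-111*np.cos(t)+2.5*np.sin(t),0,102.5+111*np.sin(t)+2.5*np.cos(t)) for t in np.radians([66,58,50,42,34,26,18,10,4])]
q=np.array([tgt(p,b) for b in pts]); print(np.vstack([q[0],np.diff(q,axis=0)]).round(3)); print(np.round(pts[-1],1))
```

```text
t 8.8 tip box [ 24.6   0.3 209.6] F [ 0.1 -0.   0.2] w -0.0 toolx yaw err 0.0
[[-0.004 -0.27   0.009]
 [ 0.    -0.186  0.05 ]
 [ 0.    -0.173  0.088]
 [ 0.    -0.159  0.11 ]
 [ 0.    -0.142  0.132]
 [ 0.    -0.122  0.15 ]
 [ 0.001 -0.1    0.165]
 [ 0.    -0.077  0.178]
 [ 0.    -0.051  0.187]
 [ 0.    -0.02   0.144]]
[-79.6   0.  112.7]
```

Pushing halfway first, then checking.

{"fn": "move_arm", "kwargs": {
  "deltas": [
    [[0,0,0],[0,-0.27,0.01],1],
    [[0,0,0],[0,-0.186,0.05],1],
    [[0,0,0],[0,-0.173,0.088],1],
    [[0,0,0],[0,-0.159,0.11],1],
    [[0,0,0],[0,-0.142,0.132],1],
    [[0,0,0],[0,-0.122,0.15],1],
    [[0,0,0],[0,0,0],1],
    [[0,0,0],[0,0,0],1]
  ]
}}

```text
time: 9.6
ee_pos: [474.9, 257.6, 182.0]
orientation: [2.523, 1.871, 0.003]
contact_force: [0.0, -0.0, 4.6]
gripper_width: -0.2
```

Run:
```python
from h import *
p=np.load('box.npy'); where(p)
grab('scene','s4'); a=cv2.imread('pics/s4.png')[60:260,250:480]; cv2.imwrite('pics/c4.png',cv2.resize(a,(400,348)))
pts=[(31-111*np.cos(t)+2.5*np.sin(t),0,102.5+111*np.sin(t)+2.5*np.cos(t)) for t in np.radians([26,18,10,4])]
q=np.array([tgt(p,b) for b in pts]); print(np.vstack([q[0],np.diff(q,axis=0)]).round(3))
```

```text
t 9.6 tip box [-58.3   1.  168. ] F [ 0.  -0.   4.6] w -0.2 toolx yaw err 0.01
[[-0.012 -0.12   0.181]
 [-0.001 -0.077  0.178]
 [ 0.    -0.051  0.186]
 [ 0.    -0.021  0.144]]
```

View pics/c4.png

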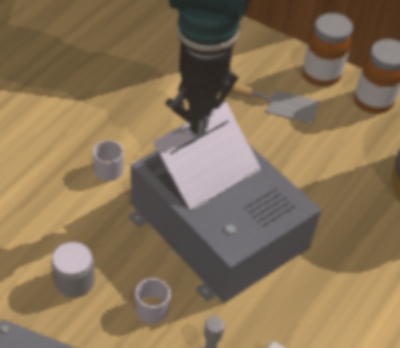

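The fingertip, at about (200,130), rests on the outer face near the free edge, with the flap half shut and about 4.6 N on it. Continuing down.

{"fn": "move_arm", "kwargs": {
  "deltas": [
    [[0,0,0],[0,-0.12,0.18],1],
    [[0,0,0],[0,-0.077,0.178],1],
    [[0,0,0],[0,-0.051,0.186],1],
    [[0,0,0],[0,-0.021,0.144],1],
    [[0,0,0],[0,0,0.09],1],
    [[0,0,0],[0,0,0.05],1],
    [[0,0,0],[0,0,0],1],
    [[0,0,0],[0,0,0],1]
  ]
}}

```text
time: 10.45
ee_pos: [454.6, 263.9, 114.9]
orientation: [-2.524, -1.87, -0.002]
contact_force: [0.1, 3.2, 4.3]
gripper_width: -0.0
```

Run:
```python
from h import *
where(np.load('box.npy'))
```

```text
t 10.45 tip box [-79.7   1.1 100.9] F [0.1 3.2 4.3] w -0.0 toolx yaw err -0.02
```

{"fn": "move_arm", "kwargs": {
  "deltas": [
    [[0,0,0],[0,0,0.03],1],
    [[0,0,0],[0,0,0.03],1],
    [[0,0,0],[0,0,0.015],1],
    [[0,0,0],[0,0,0.015],1],
    [[0,0,0],[0,0,0],1],
    [[0,0,0],[0,0,0],1]
  ]
}}

```text
time: 11.05
ee_pos: [454.9, 263.9, 108.9]
orientation: [2.524, 1.87, 0.005]
contact_force: [-3.4, 0.4, 23.2]
gripper_width: 0.1
```

Firm stop again. A little more, then a slow release.

{"fn": "move_arm", "kwargs": {
  "deltas": [
    [[0,0,0],[0,0,0.012],1],
    [[0,0,0],[0,0,0],1],
    [[0,0,0],[0,0,0],1],
    [[0,0,0],[0,0,-0.1],1],
    [[0,0,0],[0,0,-0.2],1],
    [[0,0,0],[0,0,-0.5],1],
    [[0,0,0],[0,0,-0.5],1],
    [[0,0,0],[0,0,-0.5],1],
    [[0,0,0],[0,0,-0.2],1],
    [[0,0,0],[0,0,0],1],
    [[0,0,0],[0,0,0],1],
    [[0,0,0],[0,0,0],1]
  ]
}}

```text
time: 12.25
ee_pos: [453.3, 263.3, 264.9]
orientation: [-2.524, -1.87, 0.003]
contact_force: [0.2, -0.6, 0.2]
gripper_width: 0.1
```

Run:
```python
from h import *
p=np.load('box.npy'); where(p); grab('wrist','w5');grab('scene','s5')
a=cv2.imread('pics/s5.png'); b=cv2.imread('pics/w5.png')
cv2.imwrite('pics/c5.png',np.hstack([cv2.resize(a,(400,300)),cv2.resize(b,(400,300))]))
```

```text
t 12.25 tip box [-8.070e+01  1.000e-01  2.509e+02] F [ 0.2 -0.6  0.2] w 0.1 toolx yaw err -0.02
```

View pics/c5.png

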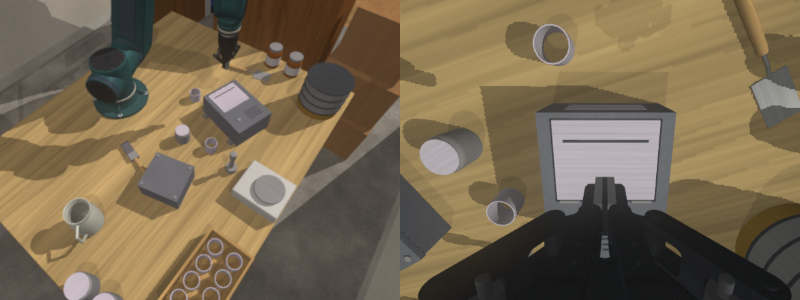

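Both views show the flap shut and flush (scene (230,97), wrist (606,160)), the arm clear and the loose items in place. Handing in.

```bash
python3 -c "
from h import *
print(workorder.close_job())"
```

```text
the job is handed in; nothing more can be done
None
```

The timer should be switched on: the flap popped open, the paddle tipped over, and the flap is latched shut again. I handed the job in at about 12.3 s of the 54 s allowed; `close_job` gives no verdict.

- **Opening the flap:** I pressed it with closed fingers to a firm stop (31 N), let go, and the scene view showed it standing open.
- **Tipping the paddle:** I pressed the raised left end until it went no further (30 N, fingertip about 75 mm above the bench). Before-and-after wrist views showed the tilt had changed over. The exact angle can't be read from the robot, so the firm stop and the pictures are the only evidence.
- **Shutting the flap:** I pushed the outer face from behind, towards the robot and then down, to a firm stop (at least 23 N).
- **Last checks:** After I withdrew, both views showed the flap flush and shut. The fingertips were about 146 mm above the box top, with contact force at zero within noise. The loose items looked unmoved by eye; I didn't measure them.
- **One disagreement:** The box positions fitted from the top and scene cameras differed by about 7 mm. I settled it with flap-centre measurements and the wrist view, which agreed to about 2 mm.

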